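# Put the rinsed stone balls away in their tin

### The job

Find the metal tin that already holds a stone ball, opening the lidded tins one at a time and shutting any wrong one before trying the next. Carry the mesh basket over that tin and tip it so that all its balls roll out over the spout into the tin (never take balls out of the basket with the fingers), and also put in the balls left in the small black rubber tray. Finish with every stone ball in that tin, the empty basket standing upright in its drip tray, all lids fully shut, and the other things on the bench left alone.

Things in the scene. Friction and masses are not known exactly. Their poses are not given: they have to be found in the camera images.
- tin_1: A fixed metal tin under a hinged lid, 110 (x) x 115 (y) x 50 mm high, walls and floor 4 mm; origin at the centre of its underside on the table, x from its front to the hinge side, z up. One of three alike tins; exactly one (any) holds a stone ball, the others something else. Knob grip point with the lid shut: tin x = -25 mm, y = 0, z = 82 mm; head 26 mm across, z = 74 to 90 mm.
- lid_1 (a joint): Lid angle of the tin of the same number, rad: 0 shut, grows as it opens upward, 1.57 upright, stop at 1.9. Stiff hinge: the lid stays where it is left (1 to 3 N at the knob moves it). Hinge line along the tin's y axis at tin x = 55 mm, z = 50.5 mm. Lid 110 x 115 x 6 mm, black knob on its outer face; pinched along the tin's y axis, it turns between the fingers.
- tin_2: A fixed metal tin under a hinged lid, 110 (x) x 115 (y) x 50 mm high, walls and floor 4 mm; origin at the centre of its underside on the table, x from its front to the hinge side, z up. One of three alike tins; exactly one (any) holds a stone ball, the others something else. Knob grip point with the lid shut: tin x = -25 mm, y = 0, z = 82 mm; head 26 mm across, z = 74 to 90 mm.
- lid_2 (a joint): Lid angle of the tin of the same number, rad: 0 shut, grows as it opens upward, 1.57 upright, stop at 1.9. Stiff hinge: the lid stays where it is left (1 to 3 N at the knob moves it). Hinge line along the tin's y axis at tin x = 55 mm, z = 50.5 mm. Lid 110 x 115 x 6 mm, black knob on its outer face; pinched along the tin's y axis, it turns between the fingers.
- tin_3: A fixed metal tin under a hinged lid, 110 (x) x 115 (y) x 50 mm high, walls and floor 4 mm; origin at the centre of its underside on the table, x from its front to the hinge side, z up. One of three alike tins; exactly one (any) holds a stone ball, the others something else. Knob grip point with the lid shut: tin x = -25 mm, y = 0, z = 82 mm; head 26 mm across, z = 74 to 90 mm.
- lid_3 (a joint): Lid angle of the tin of the same number, rad: 0 shut, grows as it opens upward, 1.57 upright, stop at 1.9. Stiff hinge: the lid stays where it is left (1 to 3 N at the knob moves it). Hinge line along the tin's y axis at tin x = 55 mm, z = 50.5 mm. Lid 110 x 115 x 6 mm, black knob on its outer face; pinched along the tin's y axis, it turns between the fingers.
- basket: Steel mesh rinse basket, loose, 0.28 kg. Origin at the centre of its underside, z up, x towards its spout. 86 mm wide (y), back wall at x = -60 mm, walls 45 mm high; from x = 0 the sides taper in to the notched spout. Floor flat, 3 mm thick, to x = 22 mm, then a chute climbing at 20 degrees to the spout's lip. A fixed wire bail over the middle carries an upright black grip plate.
- basket_spout (a point): Middle of the spout's lip, where the balls leave: basket x = 75 mm, z = 22 mm; spout 72 mm wide. Balls stay in while the basket is level and roll out when the spout end is tipped down well over 20 degrees (40 to 45 empties it).
- basket_grip (a point): Point in the black grip plate over the middle of the basket: basket x = y = 0, z = 104 mm. The plate is 12 mm thick along basket x, 36 mm wide along y, from z = 80 to 116 mm; pinch it along basket x.
- drip_tray: Fixed shallow grey drip tray in which the basket stands at first, 180 (x) x 150 (y) x 7 mm, floor 3 mm thick, walls 3 mm; origin at the centre of its underside.
- rest_tray: Fixed shallow black rubber tray holding the stray balls, 100 (x) x 130 (y) x 8 mm, floor 3 mm thick, walls 3 mm thick; origin at the centre of its underside.
- ball_1_center (a point): Centre of a polished stone ball, 22 mm diameter, 15 g, in the basket at the start. May be absent (two to four are present).
- ball_2_center (a point): Centre of a polished stone ball, 22 mm diameter, 15 g, in the basket at the start. May be absent (two to four are present).
- ball_3_center (a point): Centre of a polished stone ball, 22 mm diameter, 15 g, in the basket at the start. May be absent (two to four are present).
- ball_4_center (a point): Centre of a polished stone ball, 22 mm diameter, 15 g, in the basket at the start. May be absent (two to four are present).
- stray_1_center (a point): Centre of a polished stone ball, 22 mm diameter, 15 g, in the rest tray at the start. May be absent (two to four are present).
- stray_2_center (a point): Centre of a polished stone ball, 22 mm diameter, 15 g, in the rest tray at the start. May be absent (two to four are present).
- stray_3_center (a point): Centre of a polished stone ball, 22 mm diameter, 15 g, in the rest tray at the start. May be absent (two to four are present).
- stray_4_center (a point): Centre of a polished stone ball, 22 mm diameter, 15 g, in the rest tray at the start. May be absent (two to four are present).
- pattern_ball_center (a point): Centre of the stone ball, 22 mm diameter, that is already in one of the tins at the start and marks that tin as the right one.
- shaft_ring: A loose steel ring 44 mm across, 14 mm high, on the table; not part of the job, leave it alone. Origin at the centre of its underside.
- oil_bottle: A clear bottle 56 mm across, 100 mm high; not part of the job, leave it alone. Origin at the centre of its underside.
- paste_jar: An amber jar 60 mm across, 60 mm high; not part of the job, leave it alone. Origin at the centre of its underside.
- flat_brush: A brush lying on the table; not part of the job, leave it alone. Origin at the centre of its underside.
Things that resemble listed ones, but are neither listed nor needed, are in the scene too. Leave any pink look-alike of the tin_3 alone. Of the things that look like the rest_tray, the larger one is meant.

How it is judged:
By the outcome, as a careful person would: the job done as asked, in the order asked, and still so for the second after the job is handed in, with the robot touching nothing.
Of ball_1, ball_2, ball_3, ball_4 only 2 to 4 are there at a start; the rules pass over those that are not, and their reading is None.
Of stray_1, stray_2, stray_3, stray_4 only 2 to 4 are there at a start; the rules pass over those that are not, and their reading is None.
At some moment in a run one of basket may be knocked a few centimetres aside while the robot is not near it.
It also fails if it takes over 210 s, if anything falls off the work surface, if the arm or the gripper's body presses on something with over 40 N, if the wrist force passes 120 N, or if a joint passes its speed limit or range.

### The arm

A 7-joint arm with a two-finger parallel gripper is mounted at the origin on the work surface. World frame = base frame: x ahead of the robot, y to its left, z up, the work surface at z = 0. Lengths are in m, angles in rad, forces in N, time in s.
With the tool pointing down it reaches from about 0.425 to 0.825 m from the base axis. Payload 3.6 kg.
Tool frame: the origin (TCP) lies where the fingers leave the gripper's body, on its centre line; the fingertips stand 73 mm ahead of it and the grasp point (between the pads) lies 54 mm ahead of it; z points along the fingers, y is the line along which they close (so a half turn about z gives the same grasp; the last joint's range is limited). The gripper opens to 85 mm and grips with 20 to 120 N. Pads are 22 mm wide; open, the fingers measure 114 mm over their backs; the gripper's body (76 mm by 85 mm) begins 54 mm behind the grasp point. The pads swing forward as they close: fully open they stand 13 mm farther back than shut.
Start: joints at [-1.335, 0.615, -0.013, 1.423, 0.008, 1.103, -0.04], TCP at [0.169, 0.628, 0.304] pointing down, gripper open.
Joint ranges: [-3.12, 3.12], [-0.3, 2.06], [-1.34, 1.32], [0.26, 2.42], [-1.36, 4.5], [0.01, 1.98], [-2.84, 2.84]. Speed limits (rad/s): [2.79, 2.79, 3.14, 3.14, 3.14, 3.14, 3.14].

### API

Orientations are given as a unit quaternion [x, y, z, w].
In Python, from station import arm, snapshot, camera_info, ticket gives the robot as it stands. Calls block until the motion is done:
- arm.movep(position, orientation): joint-space move of the TCP to a pose.
- arm.line_to(position, velocity=0.15, ori=None): straight line of the TCP; ori=None keeps the orientation; velocity is the mean speed in m/s.
- arm.move_j(angles): joint-space move.
- arm.move_gripper(opening, effort=None): opening from 0.0 (shut) to 1.0 (fully open); effort is the grip in N (None keeps the last); returns when the fingers have stopped.
- arm.pause(seconds).
- arm.ik(position, orientation): joint angles nearest the present ones, or None.
- snapshot(name): name is "scene" or "side" or "wrist"; returns the picture (420x560x3 uint8, blue, green, red); there is no depth.
- camera_info(name): a dict with "fx", "fy", "cx", "cy" (pixels), "R" (3x3) and "t" (3): a world point X has camera coordinates R X + t; the wrist camera has in their place "T_tool_cam" (4x4, takes a point from camera to tool coordinates, whose origin is the TCP and whose axes are the flange's). Camera axes: x right, y down, z forward; pixel columns grow to the right and rows downward; lengths in m; the calibration is good to about 2 mm. The wrist camera is an equidistant fisheye: a pixel r from the principal point sees the ray r / f radians off the axis. A picture is of the moment at which its call begins: read the wrist's pose just before it. camera_info takes no time and is no camera call.
A pose or a line that the arm cannot do raises arm.MotionError and nothing moves.
- ticket.finish_job(): hands the job in; it is judged then, once.
Readings, each from a call of its own:
- arm.read_time(): time.
- arm.read_joint_positions(): joint angles.
- arm.read_dq(): joint speeds.
- arm.read_effort(): joint torques, N m.
- arm.read_tool_pos(): TCP position.
- arm.read_eef_rot(): TCP orientation.
- arm.read_ft_force(): force on the tool from outside, world axes, zero at the start.
- arm.read_wrist_torque(): the same for the moment, N m.
- arm.read_opening(): opening from 0.0 (shut) to 1.0 (fully open).
- arm.read_finger_force(): force on a finger pad.
Only numpy, scipy, OpenCV 4.12 (cv2) and the standard library are available. Lean on these libraries where they do the work, as an engineer would, in place of code of your own. Each camera call takes 0.05 s, during which the arm holds its last target. There are 200 camera calls.

## Working session

There is one attempt and no reset: what is moved stays moved. The work goes in short steps, each a Python script; the robot and the scene stay as the last script left them, time stands still between calls to the robot, and variables do not carry over. Pictures are saved under pics/ and viewed, at most 14 in all, crops included, and the job is handed in when it is done.

```bash
ls; mkdir -p pics
python3 - <<'E'
from station import arm, snapshot, camera_info
import cv2
for n in ("scene","side","wrist"):
    c=camera_info(n); print(n,{k:(v.round(4).tolist() if hasattr(v,'round') and hasattr(v,'tolist') else v) for k,v in c.items()})
    im=snapshot(n); cv2.imwrite(f"pics/{n}0.png",cv2.resize(im,(800,600),interpolation=cv2.INTER_CUBIC))
print(arm.read_time(),arm.read_tool_pos(),arm.read_eef_rot())
E
```

```text
pics
scene {'fx': 465.383485539662, 'fy': 465.383485539662, 'cx': 279.42029332931946, 'cy': 203.5638230004699, 'R': [[0.3188, 0.9478, -0.0051], [0.7659, -0.2607, -0.5877], [-0.5583, 0.1835, -0.8091]], 't': [-0.1043, -0.3663, 1.6312]}
side {'fx': 396.7866990413687, 'fy': 396.7866990413687, 'cx': 275.59411228495253, 'cy': 208.63675527783641, 'R': [[-0.9541, -0.2994, 0.009], [-0.2055, 0.6326, -0.7467], [0.2179, -0.7143, -0.6651]], 't': [0.4748, 0.2191, 0.8259]}
wrist {'fx': 325.19226210127806, 'fy': 325.19226210127806, 'cx': 275.4995989260596, 'cy': 209.15096323028166, 'T_tool_cam': [[0.0, -0.956, -0.2932, 0.0759], [1.0, 0.0001, -0.0002, -0.0009], [0.0002, -0.2932, 0.956, -0.0701], [0.0, 0.0, 0.0, 1.0]]}
0.15 [0.16875282 0.62725588 0.30301534] [ 1.31008627e-01  9.91380730e-01 -9.88855295e-04 -9.69253848e-05]
```

View pics/scene0.png

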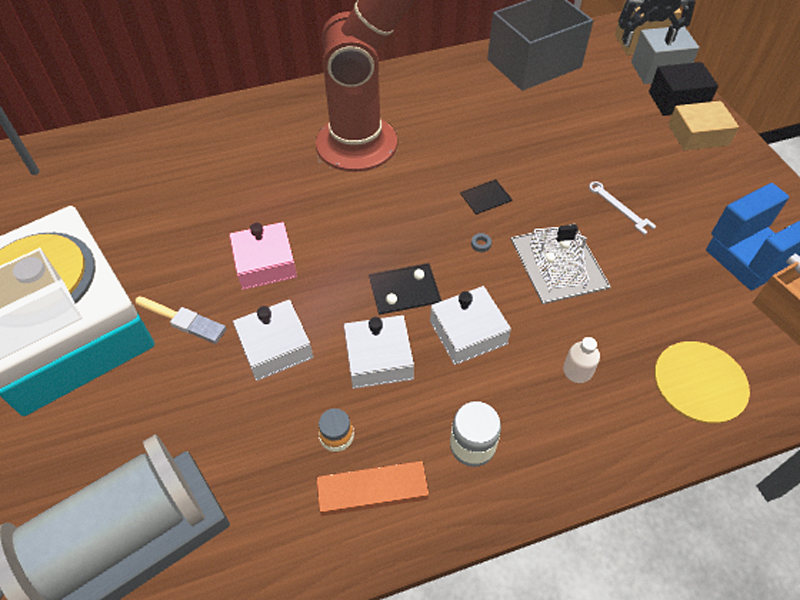

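View pics/side0.png

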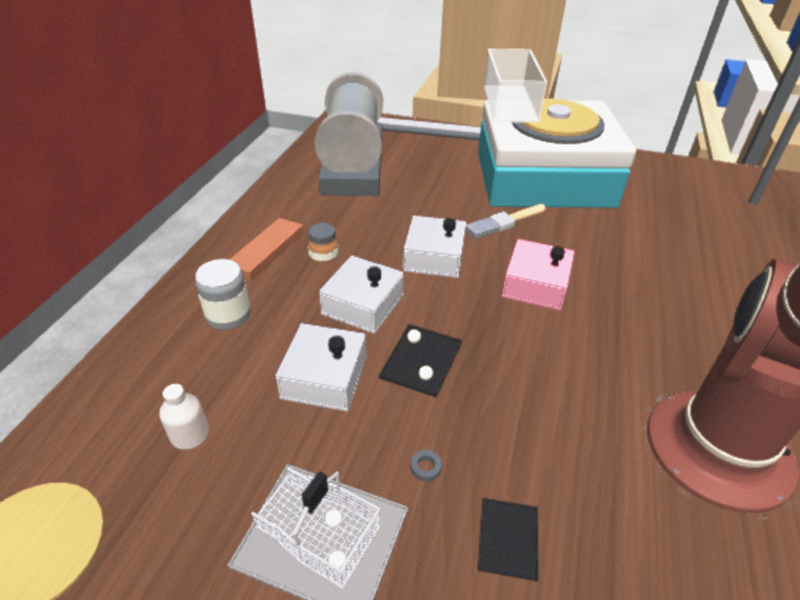

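The scene shows three silver tins (knobs at 264,315 / 376,326 / 465,298 in the 800 px picture), a pink decoy, a large rest tray with two balls (419,274 and 391,299), and the basket grip at (567,233). I'll take an enlarged crop for corners.

```bash
cat > h.py <<'E'
import numpy as np, cv2
from station import arm, snapshot, camera_info
def ray(n,uv):
    c=camera_info(n); R=np.array(c['R']);t=np.array(c['t'])
    d=R.T@np.array([(uv[0]-c['cx'])/c['fx'],(uv[1]-c['cy'])/c['fy'],1]); return -R.T@t,d/np.linalg.norm(d)
def onz(n,uv,z):
    o,d=ray(n,uv); return o+d*(z-o[2])/d[2]
def tri(a,b):
    (o1,d1),(o2,d2)=ray('scene',a),ray('side',b)
    s=np.linalg.lstsq(np.c_[d1,-d2],o2-o1,rcond=None)[0]
    p,q=o1+s[0]*d1,o2+s[1]*d2; return (p+q)/2,np.linalg.norm(p-q)
E
python3 - <<'E'
from h import *
k=1.4286
S=lambda *p:np.array(p)/k
np.set_printoptions(precision=4,suppress=True)
for n,a,b in [('A',(264,315),(449,226)),('B',(376,326),(375,274)),('C',(465,298),(337,346)),('grip',(567,233),(315,492)),('pink',(257,230),(557,255)),
 ('s1',(419,274),(426,373)),('s2',(391,299),(414,336)),('jar',(335,413),(322,232)),('ring',(481,240),(426,465))]:
    print(n,*tri(S(*a),S(*b)))
im=cv2.imread('pics/scene0.png')
cv2.imwrite('pics/c1.png',cv2.resize(im[220:400,225:525],(800,480),interpolation=cv2.INTER_CUBIC))
cv2.imwrite('pics/c2.png',cv2.resize(im[215:310,500:620],(758,600),interpolation=cv2.INTER_CUBIC))
E
```

```text
A [ 0.4862 -0.3196  0.0768] 0.002122774903273837
B [ 0.5763 -0.1306  0.0787] 0.005642497813472948
C [0.5735 0.0489 0.0793] 0.00020630794413272507
grip [0.5037 0.2927 0.0997] 0.0017185382471455732
pink [ 0.2755 -0.2899  0.0773] 0.0014696199581335516
s1 [0.443  0.0036 0.0126] 0.0017709120286577783
s2 [ 0.4843 -0.0709  0.0122] 0.0017788735289624865
jar [ 0.7193 -0.2439  0.0648] 0.006878855407022916
ring [0.3989 0.1623 0.0099] 0.001519925874922592
```

View pics/c1.png

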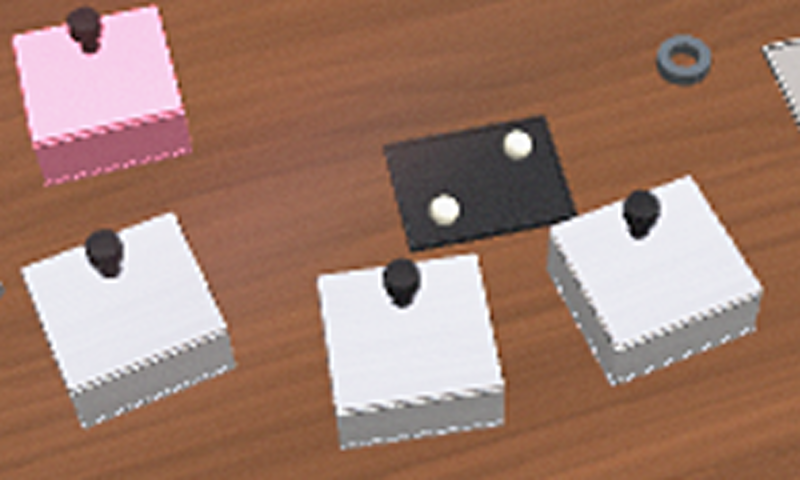

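View pics/c2.png

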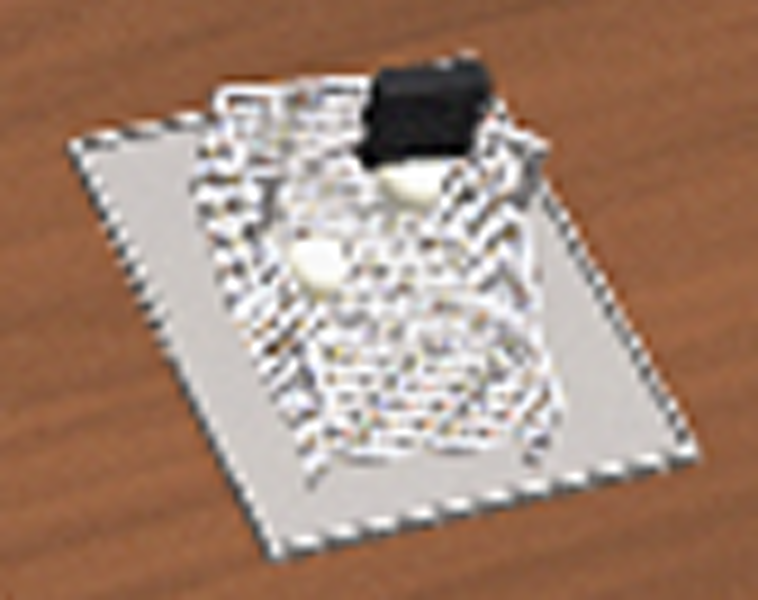

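Corners are readable in both crops: tin tops, and the drip tray at (70,145),(475,55),(698,455),(275,555). The basket spout points away from the robot. Next: poses and a check of the arm's reach.

```bash
cat >> h.py <<'E'
from scipy.spatial.transform import Rotation as Rn
np.set_printoptions(precision=4,suppress=True)
def ori(y,tilt=0.,axis=None):
    """tool y along y (horizontal), z down, then tilted about a world axis"""
    y=np.array([*y[:2],0.]);y/=np.linalg.norm(y);z=np.array([0,0,-1.])
    R=Rn.from_matrix(np.c_[np.cross(y,z),y,z])
    return (Rn.from_rotvec(tilt*np.asarray(axis))*R if tilt else R).as_quat()
def tcp(g,q): return np.asarray(g,float)-0.054*Rn.from_quat(q).as_matrix()[:,2]
def u(a): return np.array([np.cos(a),np.sin(a),0.])
def knob(tin,th):
    x,y,a=tin; X=u(a)
    r=55-80*np.cos(th)+31.5*np.sin(th); z=50.5+80*np.sin(th)+31.5*np.cos(th)
    return np.array([x,y,0])+X*r/1e3+[0,0,z/1e3]
def inv(cam_uv,pos,q):
    """wrist pixel -> world ray"""
    c=camera_info('wrist');T=np.array(c['T_tool_cam']);d=np.array([(cam_uv[0]-c['cx']),(cam_uv[1]-c['cy'])])
    r=np.linalg.norm(d);th=r/c['fx'];v=np.array([*(np.sin(th)*d/max(r,1e-9)),np.cos(th)])
    R=Rn.from_quat(q).as_matrix();return pos+R@T[:3,3],R@T[:3,:3]@v
def wz(cam_uv,pos,q,z):
    o,d=inv(cam_uv,pos,q);return o+d*(z-o[2])/d[2]
E
python3 - <<'E'
from h import *
C1=lambda p:((np.array(p)/2.6667)+[225,220])/1.42857
C2=lambda p:((np.array(p)/6.316)+[500,215])/1.42857
K=dict(A=[ .4862,-.3196],B=[.5763,-.1306],C=[.5735,.0489])
tins={'A':[(22,268),(174,213),(226,330),(70,393)],'B':[(318,278),(477,256),(503,385),(338,410)],'C':[(550,232),(690,177),(762,290),(617,350)]}
def pose(P):
    c=P.mean(0)[:2]; X=(P[2]+P[3]-P[0]-P[1])[:2]; Y=(P[1]+P[2]-P[0]-P[3])[:2]
    print('  size',np.linalg.norm(X)/2,np.linalg.norm(Y)/2,'ang',np.arctan2(X[1],X[0]),np.arctan2(-Y[0],Y[1]))
    return c,np.arctan2(X[1],X[0])
for n,p in tins.items():
    c,a=pose(np.array([onz('scene',C1(q),.0565) for q in p])); print(n,c,a,'knobpred',c-.025*u(a)[:2],K[n])
    k=knob((*c,a),0); 
    for s in(1,-1):
        for th in(0,.9,1.75):
            q=ori(s*u(a+np.pi/2)); print('  ',s,th,arm.ik(tcp(knob((*c,a),th),q),q))
c,a=pose(np.array([onz('scene',C2(q),.007) for q in [(70,145),(475,55),(698,455),(275,555)]])); print('drip',c,a)
print('spout',[onz('scene',C2(q),.028) for q in[(330,460),(545,450)]])
print('rest',[onz('scene',C1(q),.008) for q in[(385,147),(545,117),(576,215),(410,250)]])
E
```

```text
size 0.11032563843451275 0.11313986925279934 ang 0.10942588101351826 0.11691360314807214
A [ 0.5153 -0.3147] 0.10942588101351826 knobpred [ 0.4904 -0.3175] [0.4862, -0.3196]
   1 0 [ 0.5374  0.7206 -0.0004  1.7861  0.0005  0.6349  2.2169]
   1 0.9 [ 0.3626  0.7123  0.2066  1.6256 -0.1839  0.8228  2.326 ]
   1 1.75 [ 0.383   0.7964  0.0817  1.4433 -0.0743  0.9049  2.1664]
   -1 0 [ 0.1659  0.8075  0.6251  1.7984 -0.6632  0.7571 -0.3164]
   -1 0.9 [-0.0168  0.8991  0.9535  1.6383 -0.8244  1.0541 -0.2677]
   -1 1.75 [ 0.0232  0.9338  0.8212  1.457  -0.7333  1.074  -0.464 ]
  size 0.10670519653165444 0.11298109030991314 ang -0.15658022595436946 -0.15948052933685883
B [ 0.604  -0.1331] -0.15658022595436946 knobpred [ 0.5793 -0.1292] [0.5763, -0.1306]
   1 0 [ 0.1641  0.7313  0.0302  1.7594 -0.0332  0.6515  1.6272]
   1 0.9 [ 0.1124  0.7346  0.1187  1.5594 -0.1055  0.8539  1.6844]
   1 1.75 [ 0.1273  0.8459  0.1012  1.3295 -0.0918  0.9707  1.6607]
   -1 0 [-0.1527  0.8016  0.5656  1.77   -0.6009  0.7492 -0.9991]
   -1 0.9 [-0.2202  0.8477  0.7497  1.5712 -0.6577  0.9896 -0.9943]
   -1 1.75
[... 286 characters left out ...]
 1.456 ]
   1 0.9 [-0.0907  0.7164 -0.0432  1.5925  0.0383  0.8336  1.51  ]
   1 1.75 [-0.0887  0.8267 -0.0475  1.3675  0.043   0.9484  1.5131]
   -1 0 [-0.5097  0.8156  0.6607  1.806  -0.6981  0.7687 -0.9601]
   -1 0.9 [-0.5099  0.8225  0.7191  1.6073 -0.6316  0.9571 -1.0565]
   -1 1.75 [-0.4615  0.9311  0.7245  1.3825 -0.6504  1.072  -1.1089]
  size 0.1783274773691168 0.14863979353022114 ang -0.059287949147971857 -0.054074978786146304
drip [0.5046 0.2966] -0.059287949147971857
spout [array([0.5739, 0.2408, 0.028 ]), array([0.5923, 0.3071, 0.028 ])]
rest [array([ 0.4102, -0.0931,  0.008 ]), array([0.4224, 0.0349, 0.008 ]), array([0.5186, 0.0246, 0.008 ]), array([ 0.5086, -0.1038,  0.008 ])]
```

```bash
cat >> h.py <<'E'
TIN=dict(A=(.513,-.316,.112),B=(.6025,-.1337,-.157),C=(.602,.0502,.10))
def save(n,im,w=None): cv2.imwrite(f'pics/{n}.png',im if w is None else cv2.resize(im,w,interpolation=cv2.INTER_CUBIC))
E
python3 - <<'E'
from h import *
t=TIN['C'];q=ori(u(t[2]+np.pi/2)); p=tcp(knob(t,0)+[0,0,.10],q)
arm.move_gripper(0.65,30); arm.movep(p,q); P,Q=arm.read_tool_pos(),arm.read_eef_rot(); save('w1',snapshot('wrist'))
print(P,Q,arm.read_time())
E
```

```text
[0.5771 0.0491 0.2361] [-0.051   0.9987  0.0004  0.0001] 3.1333
```

View pics/w1.png

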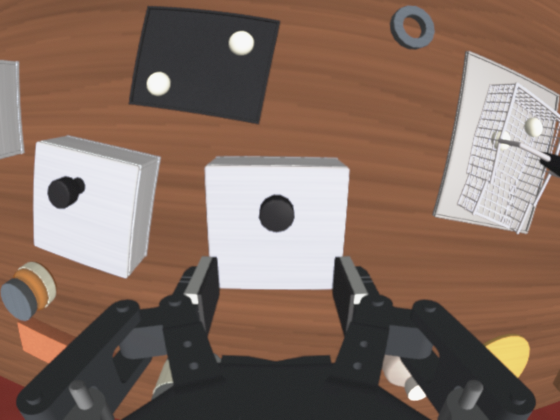

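The wrist view shows tin C's knob top at (276,213), its lid corners at (207,165), (347,165), (344,287) and (209,290), B's knob at (64,194), and strays at (158,84) and (241,43).

Run:
```python
from h import *
P,Q=arm.read_tool_pos(),arm.read_eef_rot()
print('knobC',wz((276,213),P,Q,.09),'exp',knob(TIN['C'],0))
for c in[(207,165),(347,165),(344,287),(209,290)]: print(wz(c,P,Q,.0565))
print('B',wz((62,191),P,Q,.088),knob(TIN['B'],0)); print('strays',wz((158,84),P,Q,.014),wz((241,43),P,Q,.014))
```

```text
knobC [0.5702 0.0483 0.09  ] exp [0.5771 0.0477 0.082 ]
[ 0.547  -0.0086  0.0565]
[0.5357 0.1011 0.0565]
[0.6443 0.1175 0.0565]
[ 0.6597 -0.0032  0.0565]
B [ 0.5703 -0.1254  0.088 ] [ 0.5778 -0.1298  0.082 ]
strays [ 0.482  -0.0694  0.014 ] [0.441  0.0042 0.014 ]
```

```bash
cat >> h.py <<'E'
TIN=dict(A=(.5105,-.317,.112),B=(.599,-.133,-.157),C=(.597,.0508,.10))
DZ=np.array([0,0,.003])
def arc(t,ths,q,v=.12):
    for th in ths: arm.line_to(tcp(knob(t,th)+DZ,q),v)
def open_lid(n,end=1.75):
    t=TIN[n];q=ori(u(t[2]+np.pi/2))
    p=tcp(knob(t,0)+DZ,q); arm.move_gripper(.65,40); arm.movep(p+[0,0,.08],q); arm.line_to(p,.15)
    arm.move_gripper(0); print('grip',arm.read_opening(),arm.read_finger_force(),arm.read_ft_force())
    arc(t,np.linspace(0,end,9)[1:],q); print('open',arm.read_opening(),arm.read_ft_force())
    arm.move_gripper(.65); p=tcp(knob(t,end)+DZ,q); arm.line_to(p+[0,0,.10],.25); return q
def close_lid(n,end=1.75):
    t=TIN[n];q=ori(u(t[2]+np.pi/2))
    p=tcp(knob(t,end)+DZ,q); arm.move_gripper(.65,40); arm.movep(p+[0,0,.10],q); arm.line_to(p,.15)
    arm.move_gripper(0); print('grip',arm.read_opening(),arm.read_ft_force())
    arc(t,np.linspace(end,0,9)[1:],q)
    arm.line_to(tcp(knob(t,0)+DZ-[0,0,.003],q),.03); print('shut',arm.read_ft_force())
    arm.move_gripper(.65); arm.line_to(tcp(knob(t,0)+[0,0,.10],q),.25)
def look(n,name):
    """view the inside from above the front of the tin"""
    t=TIN[n];q=ori(u(t[2]+np.pi/2)); X=u(t[2])
    arm.line_to(np.array([t[0],t[1],0])+X*.0+[0,0,.30],.3,ori=q)
    P,Q=arm.read_tool_pos(),arm.read_eef_rot(); save(name,snapshot('wrist')); print(P,Q,arm.read_time())
E
python3 - <<'E'
from h import *
open_lid('C'); look('C','c_in')
E
```

```text
grip 0.2830121860277242 39.17499326169491 [-0.6014  2.1914  6.1098]
open 0.28175531930009634 [1.5352 1.6043 5.0361]
[0.5961 0.0507 0.2992] [-0.05    0.9987 -0.0001 -0.001 ] 8.6333
```

View pics/c_in.png

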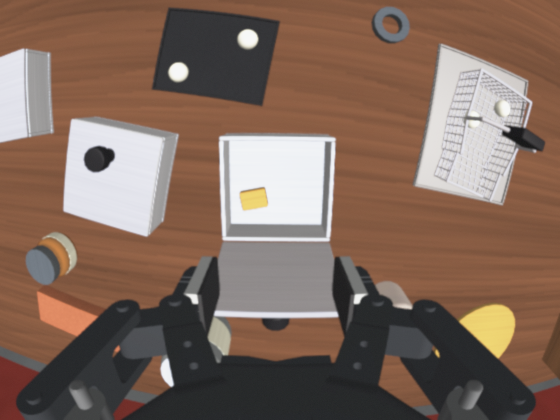

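Tin C holds a yellow block, so it's the wrong one. I'll shut it and open B.

Run:
```python
from h import *
close_lid('C'); open_lid('B'); look('B','b_in')
```

```text
grip 0.2797899278928227 [ 1.0558 -0.2628  2.0517]
shut [-1.7751  5.0177 11.7171]
grip 0.28459919844829223 39.24802548252046 [-0.2047  1.3597  4.7207]
open 0.28597484650479 [3.0303 3.0586 5.0008]
[ 0.5981 -0.1328  0.2992] [ 0.0785  0.9969  0.0001 -0.001 ] 20.2083
```

View pics/b_in.png

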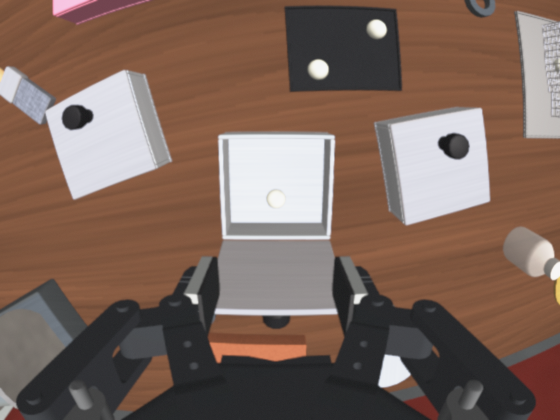

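Tin B holds the stone ball at (276,198), so it's the right one, and C appears shut. Next I'll check pouring reach and look at the basket.

```bash
cat >> h.py <<'E'
def bq(phi,tilt,s):
    Rb=Rn.from_euler('z',phi)*Rn.from_euler('y',tilt); M=Rb.as_matrix()
    y=s*M[:,0];z=-M[:,2]; return Rb,Rn.from_matrix(np.c_[np.cross(y,z),y,z]).as_quat()
def pour(L,phi,tilt,s):
    """TCP pose that puts the spout's lip at L"""
    Rb,q=bq(phi,tilt,s); g=np.asarray(L)-Rb.apply([.075,0,-.082]); return tcp(g,q),q
E
python3 - <<'E'
from h import *
P,Q=arm.read_tool_pos(),arm.read_eef_rot()
print([wz(c,P,Q,.05) for c in[(219,135),(334,135),(331,238),(220,238)]],'ball',wz((276,198),P,Q,.015))
c=np.mean([wz(c,P,Q,.05) for c in[(219,135),(334,135),(331,238),(220,238)]],0);print('c',c)
t=TIN['B']; X,Y=u(t[2]),u(t[2]+np.pi/2)
for side in(1,-1):       # spout points along side*Y
  for d in(-.5,-.25,0,.25,.5):
    for s in(1,-1):
      phi=t[2]+side*np.pi/2+d
      L=np.array([t[0],t[1],.075])-X*.004-side*Y*.03
      r=[arm.ik(*pour(L,phi,tl,s)) for tl in(0,.4,.8)]
      print(side,d,s,[x is not None for x in r],r[2])
for s in(1,-1):
    q=ori(s*u(-.2)); print(s,arm.ik(tcp([.504,.293,.107],q),q))
E
```

```text
[array([ 0.536, -0.18 ,  0.05 ]), array([ 0.5536, -0.0681,  0.05  ]), array([ 0.6611, -0.0834,  0.05  ]), array([ 0.6426, -0.2005,  0.05  ])] ball [ 0.6177 -0.136   0.015 ]
c [ 0.5983 -0.133   0.05  ]
1 -0.5 1 [True, True, True] [-0.2713  0.9185  0.475   1.3494  0.2974  1.3932  0.9104]
1 -0.5 -1 [True, True, True] [-0.5093  1.1387  1.1311  1.3586 -0.2086  1.3587 -1.7761]
1 -0.25 1 [True, True, True] [-0.333   0.8554  0.4701  1.5044  0.4189  1.1912  0.9824]
1 -0.25 -1 [True, True, True] [-0.5987  1.0924  1.1315  1.5136 -0.1612  1.1127 -1.637 ]
1 0 1 [True, True, True] [-0.3904  0.7944  0.483   1.6634  0.5504  0.9755  1.0349]
1 0 -1 [True, True, True] [-0.6737  1.0414  1.1319  1.6723 -0.1288  0.8517 -1.4912]
1 0.25 1 [True, True, True] [-0.4469  0.7417  0.5265  1.8206  0.7036  0.7423  1.0653]
1 0.25 -1 [True, True, True] [-0.7272  0.9875  1.1323  1.8285 -0.1267  0.5795 -1.3136]
1 0.5 1 [True, True, True] [-0.5168  0.7114  0.6339  1.9701  0.8949  0.4731  1.0629]
1 0.5 -1 [True, True, True] [-0.7506  0.9324  1.1312  1.9758 -0.2447  0.3049 -1.0035]
-1 -0.5 1 [True, True, True] [ 0.248   0
[... 249 characters left out ...]
rue] [ 0.6862  0.7298 -0.3253  1.7349 -0.7808  0.9017  2.1605]
-1 0 1 [True, True, True] [-0.0726  1.0635  1.1325  1.6042 -1.3494  1.911  -0.4128]
-1 0 -1 [True, True, True] [ 0.6431  0.7903 -0.3021  1.5782 -0.6297  1.1134  2.1945]
-1 0.25 1 [True, True, True] [ 0.0982  0.9329  0.6818  1.4418 -1.0289  1.7104 -0.4524]
-1 0.25 -1 [True, True, True] [ 0.5957  0.8538 -0.2997  1.4218 -0.4989  1.3121  2.2515]
-1 0.5 1 [True, True, True] [ 0.0935  0.9839  0.6594  1.2921 -0.9116  1.8186 -0.3583]
-1 0.5 -1 [True, True, True] [ 0.5386  0.9151 -0.3013  1.2724 -0.3821  1.4993  2.3337]
1 [-0.8423  0.7258  0.4558  1.7832 -0.4495  0.7374 -0.3478]
-1 [-0.4076  0.6947 -0.2513  1.7686  0.2469  0.7091  2.1503]
```

Run:
```python
from h import *
q=bq(-.2,0,-1)[1]
arm.line_to(arm.read_tool_pos()+[0,0,.03],.25)
arm.movep([.504,.27,.30],q); print(arm.read_tool_pos(),arm.read_eef_rot(),arm.read_time())
save('bk',snapshot('wrist')[0:330,60:500],(800,600))
```

```text
[0.5052 0.268  0.2998] [-0.6315  0.7754 -0.0008 -0.0003] 22.0083
```

View pics/bk.png

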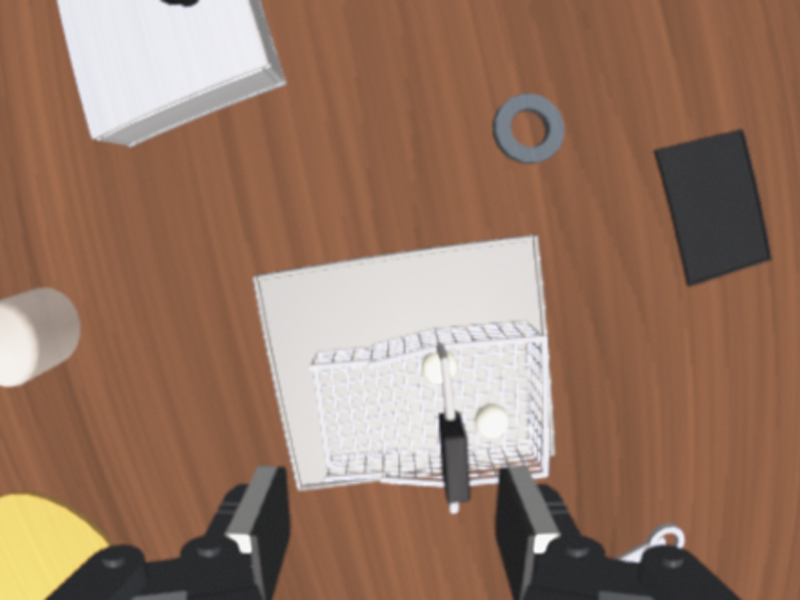

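The wrist view shows the basket shifted toward +y in the tray, so it was probably knocked. Its grip plate is around (454,460), the back rim corners are at (543,335) and (547,472), and two balls are inside. I'll cross-check with the fixed cameras.

Run:
```python
from h import *
P,Q=arm.read_tool_pos(),arm.read_eef_rot()
W=lambda p,z:wz(np.array(p)/1.818+[60,0],P,Q,z)
print('back rim',W((543,335),.048),W((547,472),.048))
print('front rim',W((315,362),.035),W((328,475),.035))
print('foot',W((440,345),.048),'plate mid',W((455,460),.11),W((441,418),.119),W((446,503),.119))
print('tray',[W(p,.007) for p in[(255,275),(538,237),(298,490)]])
a=snapshot('scene')[150:230,340:440]; b=snapshot('side')[320:420,150:290]
o=np.zeros((600,800,3),np.uint8); o[:300,:375]=cv2.resize(a,(375,300),interpolation=cv2.INTER_CUBIC); o[:500,380:800]=cv2.resize(b,(420,300),interpolation=cv2.INTER_CUBIC) if 0 else cv2.resize(b,(420,500),interpolation=cv2.INTER_CUBIC)
save('cmp',o)
```

```text
back rim [0.419  0.2817 0.048 ] [0.4269 0.3682 0.048 ]
front rim [0.5518 0.2743 0.035 ] [0.5618 0.3477 0.035 ]
foot [0.4782 0.2759 0.048 ] plate mid [0.4832 0.3179 0.11  ] [0.4862 0.2914 0.119 ] [0.4914 0.3354 0.119 ]
tray [array([0.5813, 0.2181, 0.007 ]), array([0.4036, 0.2302, 0.007 ]), array([0.5915, 0.3679, 0.007 ])]
```

View pics/cmp.png

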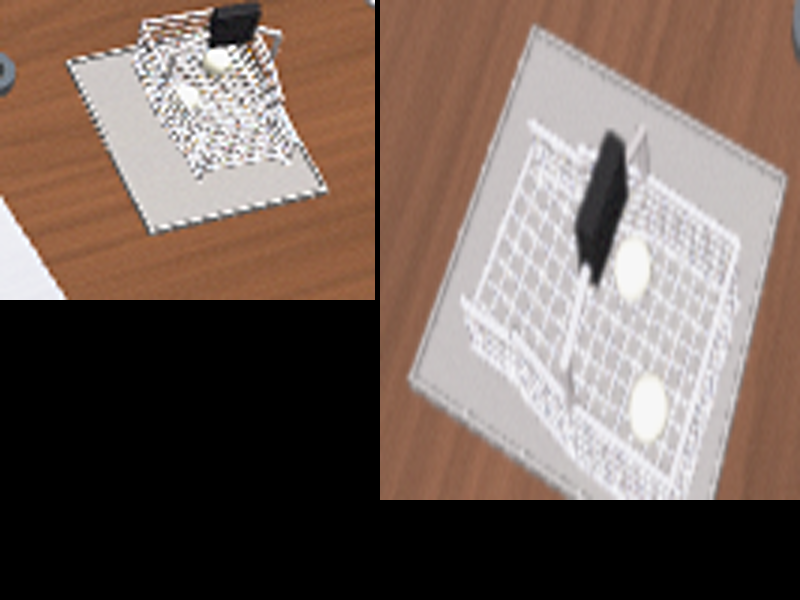

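```bash
cat >> h.py <<'E'
BK=(.4827,.3186,-.097)
E
python3 - <<'E'
from h import *
print(tri((402.7,156.7),(224.3,361.4)))
q=bq(BK[2],0,-1)[1]; p=tcp([BK[0],BK[1],.107],q)
t=TIN['B'];X,Y=u(t[2]),u(t[2]+np.pi/2);phi=t[2]-np.pi/2
print(p,arm.ik(p,q))
arm.move_gripper(.6,100); arm.movep(p+[0,0,.07],q); arm.line_to(p,.1); print('pre',arm.read_ft_force())
arm.move_gripper(0); print('grip',arm.read_opening(),arm.read_finger_force(),arm.read_ft_force())
arm.line_to(p+[0,0,.03],.08); arm.line_to(p+[0,0,.17],.2); print('lift',arm.read_opening(),arm.read_ft_force(),arm.read_time())
save('lift',snapshot('side'))
E
```

```text
(array([0.4866, 0.3189, 0.0998]), np.float64(0.003502169452345101))
[0.4827 0.3186 0.161 ] [-0.4318  0.6949 -0.3033  1.7809  0.2976  0.7108  2.1485]
pre [0.241  0.2043 0.9225]
grip 0.12723132778982527 97.40501403808594 [0.3828 0.0953 2.783 ]
lift 0.12310268154537855 [-0.2051  0.2653 -3.643 ] 25.4917
```

View pics/lift.png

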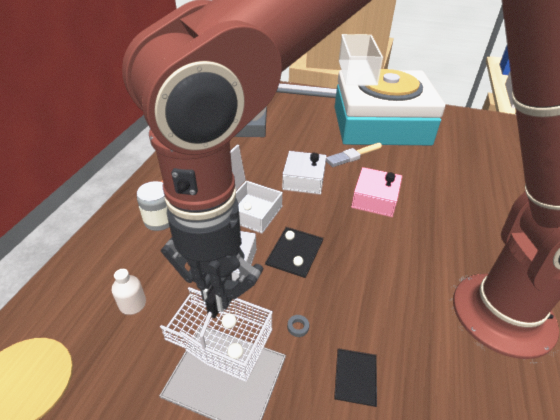

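The basket is lifted level with both balls inside, at about (228,320) and (235,350). Now I'll carry and pour it.

Run:
```python
from h import *
t=TIN['B'];X,Y=u(t[2]),u(t[2]+np.pi/2);phi=t[2]-np.pi/2
def L(z,y=.03): return np.array([t[0],t[1],z])-X*.004+Y*y
p0=arm.read_tool_pos(); p1,q1=pour(L(.20),phi,0,-1)
for f in(.34,.67,1.):
    ph=BK[2]+f*(phi-BK[2]); arm.line_to(p0+f*(p1-p0),.15,ori=bq(ph,0,-1)[1])
for z,tl,v in[(.12,.15,.1),(.09,.3,.06)]+[(.075,a,.03) for a in np.arange(.4,.81,.1)]:
    p,q=pour(L(z),phi,tl,-1); arm.line_to(p,v,ori=q)
arm.pause(.7); print(arm.read_opening(),arm.read_ft_force(),arm.read_time())
save('pour',np.vstack([snapshot('side')[130:280,120:420],snapshot('scene')[130:280,180:480]]),(600,600))
```

```text
0.12781071089113122 [-0.7434  1.1175 -3.3846] 34.2167
```

View pics/pour.png

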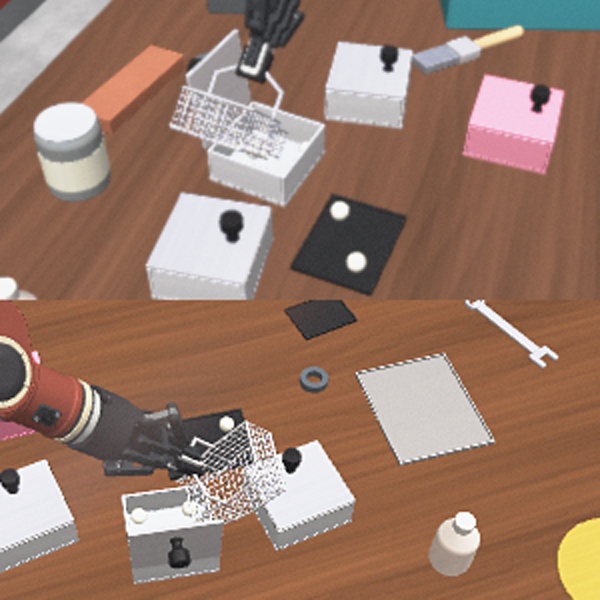

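The basket looks empty, with the balls in tin B. I'll return it to the drip tray, then photograph tin B from above and the placed basket.

Run:
```python
from h import *
t=TIN['B'];X,Y=u(t[2]),u(t[2]+np.pi/2);phi=t[2]-np.pi/2
def L(z,y=.03): return np.array([t[0],t[1],z])-X*.004+Y*y
for z,tl,v in[(.085,.5,.1),(.12,.2,.12),(.20,0,.15)]:
    p,q=pour(L(z),phi,tl,-1); arm.line_to(p,v,ori=q)
yaw=-.06; qe=bq(yaw,0,-1)[1]; pe=tcp([.494,.298,.107],qe)
p0=arm.read_tool_pos(); p1=pe+[0,0,.17]
for f in(.34,.67,1.): arm.line_to(p0+f*(p1-p0),.2,ori=bq(phi+f*(yaw-phi),0,-1)[1])
arm.line_to(pe+[0,0,.02],.15); arm.line_to(pe+[0,0,.0005],.04); print('down',arm.read_ft_force())
arm.move_gripper(.5); arm.line_to(pe+[0,0,.12],.15); print(arm.read_time())
a=snapshot('side')[300:420,140:340]; b=snapshot('scene')[130:250,310:510]
# look for strays / tin from above B front
q=ori(u(t[2]+np.pi/2)); arm.line_to(arm.read_tool_pos()+[-.0,-.1,.04],.3); arm.movep([.53,-.09,.30],q)
print(arm.read_tool_pos(),arm.read_eef_rot(),arm.read_time())
w=snapshot('wrist'); save('wr',w)
o=np.zeros((600,800,3),np.uint8);o[:240,:400]=cv2.resize(a,(400,240));o[:240,400:]=cv2.resize(b,(400,240));o[240:,:480]=cv2.resize(w[:320,60:488],(480,360))
save('chk',o)
```

```text
down [-0.692  -2.0918  2.0292]
41.525
[ 0.5305 -0.0874  0.2996] [ 0.0758  0.9971  0.0009 -0.0003] 43.25
```

View pics/chk.png

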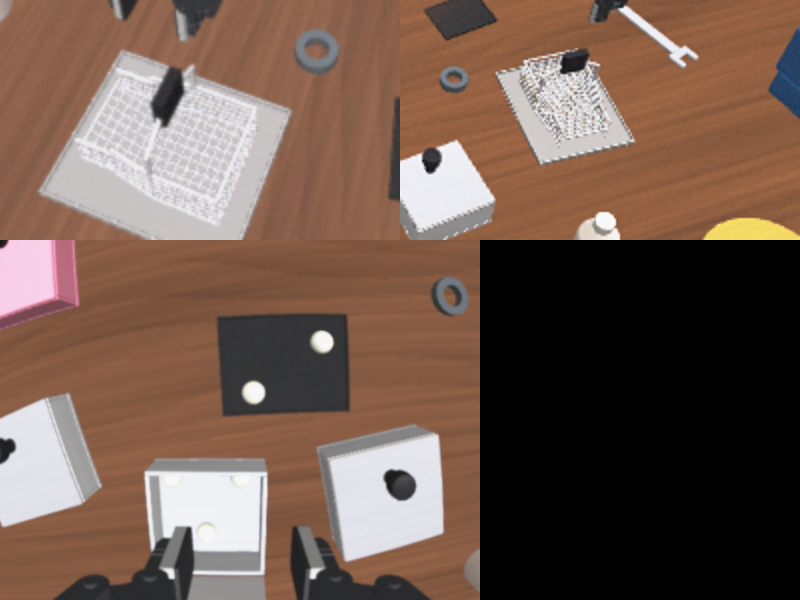

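Three balls are in tin B (two at the front, one at the rear), and the empty basket stands upright in its tray. Strays are at chk (254,392) and (322,342). I'll pick those now.

```bash
cat >> h.py <<'E'
def stray(b,ang,name):
    t=TIN['B'];q=ori(u(ang)); p=np.array([b[0],b[1],.077]); qt=ori(u(t[2]+np.pi/2)); d=np.array([t[0],t[1],.11])-.008*u(t[2])
    arm.move_gripper(.4,25); arm.movep(p+[0,0,.09],q); arm.line_to(p+[0,0,.015],.15); arm.line_to(p,.04); print('f',arm.read_ft_force())
    arm.move_gripper(0); o=arm.read_opening(); print('opening',o)
    arm.line_to(p+[0,0,.12],.15); o=arm.read_opening(); print('lifted',o)
    if o<.15: return False
    arm.line_to(d+[0,0,.09],.2,ori=qt); arm.line_to(d,.12); arm.move_gripper(.42); arm.pause(.3); arm.line_to(d+[0,0,.10],.2); print(arm.read_time()); return True
E
python3 - <<'E'
from h import *
P,Q=np.array([.5305,-.0874,.2996]),[.0758,.9971,.0009,-.0003]
a=wz((286.5,135.1),P,Q,.014)[:2]; b=wz((347.1,90.7),P,Q,.014)[:2]; print(a,b)
s2=(a+[.4843,-.0709]+[.482,-.0694])/3 if np.ndim(a) else a
s2=(a+np.array([.4843,-.0709])+np.array([.482,-.0694]))/3; s1=(b+np.array([.443,.0036])+np.array([.441,.0042]))/3
print(s1,s2,arm.ik([*s1,.077],ori(u(1.47))))
print(stray(s2,1.47,'s2'))
E
```

```text
[ 0.4815 -0.0681] [0.4414 0.0048]
[0.4418 0.0042] [ 0.4826 -0.0695] [-0.0695  0.7093  0.0154  2.2079 -0.045   0.2247  1.4561]
f [-0.0296 -0.2036  0.1791]
opening 0.23397029393994573
lifted 0.2369386953067893
49.4917
True
```

Run:
```python
from h import *
print(stray((.4418,.0042),1.47,'s1'))
t=TIN['B'];arm.line_to(np.array([t[0],t[1],.30]),.25)
a=snapshot('wrist')[0:300,80:480];b=snapshot('side')[150:300,180:380]
save('in2',np.hstack([cv2.resize(a,(400,300)),cv2.resize(b,(400,300))]))
```

```text
f [-0.5541  0.0308  0.2471]
opening 0.23276927925017907
lifted 0.23627656745218661
56.25
True
```

View pics/in2.png

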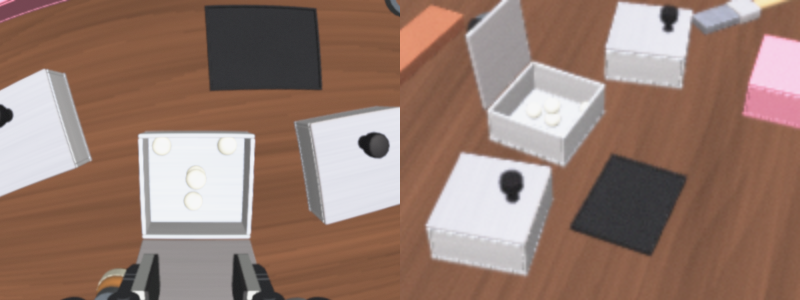

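The tin shows five balls: two at the front corners and three near the middle. The rest tray is empty. Closing lid B.

Run:
```python
from h import *
close_lid('B')
arm.line_to(arm.read_tool_pos()+[-.08,0,.12],.3); arm.pause(.5); print(arm.read_time())
a=snapshot('side');b=snapshot('scene')
o=np.zeros((600,800,3),np.uint8);o[:300,:400]=cv2.resize(a[150:300,180:380],(400,300));o[:300,400:]=cv2.resize(b[180:300,150:370],(400,300));o[300:,:400]=cv2.resize(a[270:420,140:340],(400,300));o[300:,400:]=cv2.resize(b[130:280,300:500],(400,300))
save('fin',o)
```

```text
grip 0.28161643990184937 [0.2999 0.0683 4.0946]
shut [-0.4762  4.1618 14.4474]
63.6833
```

View pics/fin.png

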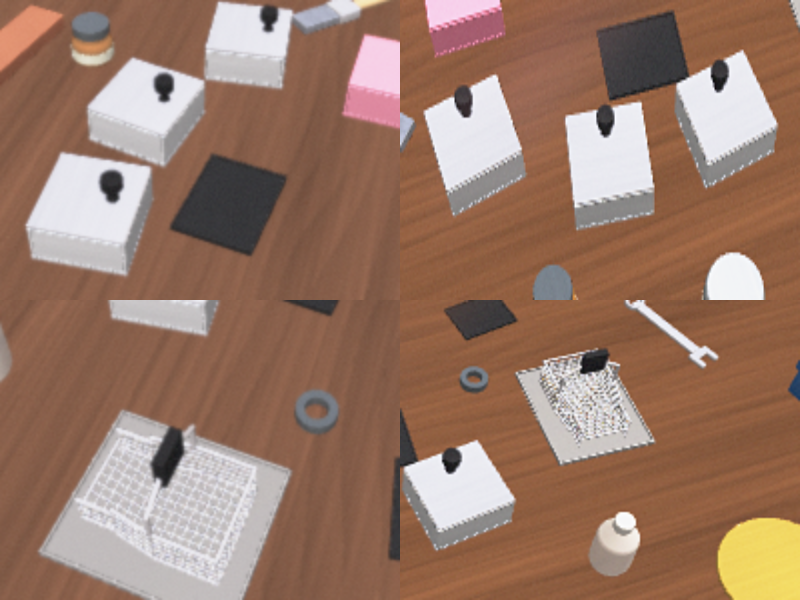

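All lids look shut and the basket is in place. I'll press lightly on the two knobs I used, to be sure, then hand in.

Run:
```python
from h import *
arm.move_gripper(0)
for n in('B','C'):
    t=TIN[n];q=ori(u(t[2]+np.pi/2));p=knob(t,0);p[2]=.096+.073
    arm.movep(p+[0,0,.06],q); arm.line_to(p,.15); f0=arm.read_ft_force()[2]
    for i in range(1,13):
        arm.line_to(p-[0,0,.001*i],.02); f=arm.read_ft_force()[2]-f0
        if f>8: break
    print(n,i,f); arm.line_to(p+[0,0,.08],.2)
arm.line_to(arm.read_tool_pos()+[-.06,0,.06],.3); arm.pause(.5)
print(arm.read_time())
from station import ticket
print(ticket.finish_job())
```

```text
B 8 12.216033243131413
C 8 12.52673123719185
72.9583
the job is handed in; nothing more can be done
None
```

The job is handed in. The middle tin held the stone ball, and all five balls are now in it: two poured from the basket, two from the rubber tray and its own. The empty basket stands in its drip tray, all lids are shut, and it took 73 s.

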